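# Lift the empty middle bin out of an interlocking cutlery caddy

## Task

The middle bin of the wooden caddy is empty and has to go back to the kitchen. Push the sliding lock on the left bin fully back, lift the middle bin straight up by its bar until it is clear of the two bins it interlocks with, leaving those standing in the caddy as they are, then set it down gently, upright and flat on the serving tray next to the mug, without disturbing the mug, and let go.

Things in the scene. Friction and masses are not known exactly. Their poses are not given: they have to be found in the camera images.
- caddy: Low wooden tray, fixed to the table, 125 x 247 mm, that holds three wooden bins side by side along its y axis. Origin: centre of its underside; x points away from the robot, y to the left along the row, z up. Its floor is 6 mm thick, its rim 18 mm high.
- bin_middle: The empty middle bin, to be taken out: open wooden box 110 (x) x 76 (y) x 80 (z) mm, walls 4 mm, about 0.3 kg. Origin: centre of its underside, on the caddy's floor; axes as the caddy's. Above it runs a wooden carrying bar. It interlocks with both neighbours by beads in slots.
- middle_bar (a point): Centre of the middle bin's carrying bar, 118 mm above the bin's origin. The bar runs along y, 68 mm long, 14 mm wide (x), 14 mm high, on two posts at the bin's side walls; 31 mm free below it down to the rim.
- middle_bead (a point): Top end of the middle bin's upright round bead (12 mm thick on a 5 mm neck, z 16 to 78 mm, bin x = +28 mm, 51.5 mm left of the bin's centre). It runs in a slot of the left bin; the right bin's like bead runs in a slot in this bin's right wall; play about 1.5 mm. So the bin leaves only straight up, free of both once risen more than 80 mm.
- bin_left: Left neighbour (78 mm along +y from the middle bin), a loose bin of the same make, about 0.85 kg, with teaspoons standing in its back half, up to 135 mm above its underside. Same bar on top. The lock is on its front right rim.
- bin_right: Right neighbour (78 mm along -y from the middle bin), same make, loose, about 0.75 kg, with wooden stirrers standing in its back half, up to 135 mm above its underside. Same bar on top.
- lock_slide (a joint): Flat steel sliding lock on top of the left bin's front right rim. 0 = locked: its end reaches 14 mm over the middle bin's front ledge and holds it down. It slides to the left (+y of the bins) up to 0.024 m (its stop, fully back); clear of the middle bin from 0.016 m. Stays where it is left; about 1.2 N to move.
- lock_tab (a point): Centre of the top edge of the lock's upright thumb tab, 16 (x) x 8 (y) x 28 mm high; moves with the lock. In the left bin's frame: x -38, y -22 (locked), z 114 mm. Straps beside its foot lie 25 mm and more below this point. To its right, over the middle bin's front rim, the space is free; the bars begin 31 mm behind it (+x).
- serving_tray: Shallow grey canteen tray, fixed to the table, 280 (x) x 220 (y) mm, rim 22 mm high, flat floor 4 mm thick, about 250 x 190 mm inside. Origin: centre of its underside; x away from the robot, y to the left. The mug stands on its far half; the near half (centre about x = -60 mm) is free.
- mug: White mug standing on the far half of the tray, about 75 mm from the tray's centre along x, 78 mm wide, 112 mm over its handle, 102 mm high, loose. Origin: centre of its underside.

How it is judged:
On the way, in this order (a step that is already met when the one before it is completed fails the run):
1. the lock is slid back clear of the middle bin, which still stands in the caddy (value of joint lock_slide above 0.018 m and z of bin_middle in the frame of caddy below 0.02 m), for 0.1 s.
2. the middle bin has come straight up: free above its neighbours, over its own place, within 20 mm sideways, upright (z of bin_middle in the frame of caddy above 0.084 m and x of bin_middle in the frame of caddy between -0.02 and 0.02 m and y of bin_middle in the frame of caddy between -0.02 and 0.02 m and angle between bin_middle's own z axis and vertical below 0.2 rad), for 0.02 s.
At the end, for the whole second after the job is handed in: The middle bin stands upright (0.05 rad), flat on the tray's floor (within 4 mm) and at rest, its origin within 100 mm (along) and 80 mm (across) of the tray's centre; both neighbours stand in the caddy within 15 mm of where they were, the mug upright within 30 mm of where it was (z of bin_middle in the frame of serving_tray between 0.001 and 0.008 m and x of bin_middle in the frame of serving_tray between -0.1 and 0.1 m and y of bin_middle in the frame of serving_tray between -0.08 and 0.08 m and angle between bin_middle's own z axis and vertical below 0.05 rad and linear speed of bin_middle below 0.02 m/s and z of each of bin_left, bin_right in the frame of caddy below 0.01 m and distance of each of bin_left, bin_right from where it was at the start of the episode below 0.015 m and angle between each of bin_left, bin_right, mug's own z axis and vertical below 0.08 rad and distance of mug from where it was at the start of the episode below 0.03 m); the robot touches nothing.
It fails at once if a neighbouring bin is dragged up, shifted more than 25 mm or tipped (distance of any of bin_left, bin_right from where it was at the start of the episode above 0.025 m or angle between any of bin_left, bin_right's own z axis and vertical above 0.2 rad).
It fails at once if the mug is knocked: moved more than 30 mm or tipped (distance of mug from where it was at the start of the episode above 0.03 m or angle between mug's own z axis and vertical above 0.25 rad).
It fails at once if the middle bin is dropped or thrown (moves faster than 0.6 m/s with the fingers off it) (linear speed of bin_middle above 0.6 m/s and contact force between the fingers and bin_middle below 0.01 N).
It also fails if it takes over 50 s, if anything falls off the work surface, if the arm or the gripper's body presses on something with over 40 N, if the wrist force passes 120 N, or if a joint passes its speed limit or range.

## Robot

A 7-joint arm with a two-finger parallel gripper is mounted at the origin on a cart in front of the work surface, level with it; the furniture and walls round the work are solid. World frame = base frame: x ahead of the robot, y to its left, z up, the work surface at z = 0. Lengths are in m, angles in rad, forces in N, time in s.
With the tool pointing down it reaches from about 0.35 to 0.9 m from the base axis. Payload 8.1 kg.
Tool frame: the origin (TCP) lies between the finger pads; the fingertips stand 22 mm ahead of it and the grasp point (between the pads) lies 3 mm ahead of it (arm.tip_reach is the distance from the TCP to the fingertips, in m); z points along the fingers, y is the line along which they close (so a half turn about z gives the same grasp; the last joint's range is limited). The gripper opens to 92 mm and grips with 3 to 60 N. Pads are 19 mm wide; open, the fingers measure 130 mm over their backs; the gripper's body (75 mm by 190 mm) begins 47 mm behind the grasp point.
Start: joints at [-1.343, 0.434, 0.025, 1.573, -0.012, 1.134, -0.075], TCP at [0.203, 0.591, 0.249] pointing down, gripper open.
Joint ranges: [-2.62, 2.62], [-0.44, 2.09], [-1.27, 1.32], [0.08, 2.57], [-1.32, 4.46], [0.12, 2], [-2.74, 2.74]. Speed limits (rad/s): [2.22, 2.22, 3.01, 3.01, 3.14, 3.14, 3.14].

## Interface

Orientations are given as a rotation vector (axis times angle).
In Python, from cell import telemetry, vision, job, arm gives the robot as it stands. The module is installed in compiled form; this text tells all that it offers.
- The arm moves only by the shell command python3 -m creep 'ROWS' [FORCE]. ROWS is text: rows parted by semicolons, each of 7 numbers parted by spaces: the finger opening in cm, from 0 to 9.18, then the shift along the tool's x, y, z in cm, then the turn, a rotation vector about the tool's x, y, z in degrees. A call has 1 to 5 rows; each row is the pose to reach, as a shift and turn from the pose commanded when the call began, along the tool's axes at that moment; what a row does not reach only later rows make up. A row lasts 1/8 s, in which the tool goes at most 62.5 mm and 10.7 degrees, less where a joint would pass 70% of its speed; a pose out of reach is approached as far as the arm can. A call with a gripper value outside its range is refused whole. The fingers move at their own pace and stop on an object; FORCE is the grip in N (left out, the last holds). Time passes only in rows, so rows that repeat a pose let the fingers close. It gives the time, the measured TCP pose, the force, the opening and the grip force at its end, in the units of the state.
- telemetry.observe(): the state, without advancing time (a new reading comes with each control period).
- vision.get_image(name): name is "side" or "top" or "wrist"; returns the picture (400x640x3 uint8, red, green, blue); there is no depth.
- vision.camera_info(name): a dict with "fov_y" (degrees; the focal length in pixels is half the picture's height over the tangent of half this angle, whatever the lens; pixels are square), "cx", "cy" (the principal point, pixels), "dist_coeffs" ([k1, k2, p1, p2, k3] as OpenCV has them; the pictures are not rectified), "extrinsics" (4x4, takes a point from camera to world coordinates). Camera axes: x right, y down, z forward; pixel columns grow to the right and rows downward; lengths in m; the calibration is good to about 2 mm. A picture is of the moment at which its call begins: read the wrist's pose just before it. camera_info takes no time and is no camera call; for the wrist camera it gives the pose at the moment of the call.
- job.sign_off(): hands the job in; it is judged then, once.
The state is a dict: "clock": time; "joints": joint angles; "dq": joint speeds; "joint_efforts": joint torques, N m; "position": TCP position; "ee_rot": TCP orientation; "force": force on the tool from outside, world axes, zero at the start; "ft_torque": the same for the moment, N m; "width": opening from 0.0 (shut) to 1.0 (fully open); "gripper_force": force on a finger pad.
Only numpy, scipy, OpenCV 4.12 (cv2) and the standard library are available. Lean on these libraries where they do the work, as an engineer would, in place of code of your own. Each camera call takes 0.05 s, during which the arm holds its last target. There are 200 camera calls.

## Working session

There is one attempt and no reset: what is moved stays moved. The work goes in short steps, Python scripts to look and compute and a shell command to move; the robot and the scene stay as the last step left them, time stands still between calls to the robot, and variables do not carry over. Pictures are saved under pics/ and viewed, at most 10 in all, crops included, and the job is handed in when it is done.

```bash
mkdir -p pics; python3 - <<'E'
from cell import telemetry, vision, job, arm
import cv2,numpy as np
s=telemetry.observe()
print({k:np.round(v,3) for k,v in s.items()}, arm.tip_reach)
for n in("side","top"):
    im=vision.get_image(n); cv2.imwrite(f"pics/{n}0.png",im[:,:,::-1])
    c=vision.camera_info(n); print(n,c)
E
```

```text
{'clock': np.float64(0.0), 'joints': array([-1.343,  0.435,  0.025,  1.574, -0.012,  1.134, -0.075]), 'dq': array([-0.   ,  0.   ,  0.002, -0.   , -0.001, -0.001, -0.   ]), 'joint_efforts': array([ 0.0000e+00, -6.6783e+01,  9.8500e-01, -3.1447e+01, -6.1000e-02,
        4.2000e-02,  0.0000e+00]), 'position': array([0.203, 0.591, 0.248]), 'ee_rot': array([-5.170e-01, -3.099e+00,  2.000e-03]), 'force': array([-0.261,  0.166,  0.071]), 'ft_torque': array([0.026, 0.004, 0.011]), 'gripper_force': np.float64(0.0), 'width': np.float64(0.998)} 0.022
side {'fov_y': 53.755047058022555, 'cx': 323.2221026969373, 'cy': 194.7430730546246, 'dist_coeffs': array([0.01409258, 0.        , 0.        , 0.        , 0.        ]), 'extrinsics': array([[-0.9778432 , -0.12320573,  0.16924251,  0.39336416],
       [-0.20933291,  0.56949146, -0.79489573,  0.62448643],
       [ 0.00155354, -0.81271141, -0.58266436,  0.64420786],
       [ 0.        ,  0.        ,  0.        ,  1.        ]])}
top {'fov_y': 45.81901848357656, 'cx': 320.6681290423926, 'cy': 192.83769288115704, 'dist_coeffs': array([-0.11647728,  0.        ,  0.        ,  0.        ,  0.        ]), 'extrinsics': array([[-0.00197884, -0.99423699,  0.10718621,  0.42281588],
       [-0.99990922,  0.00339588,  0.01303943, -0.0870201 ],
       [-0.01332828, -0.10715068, -0.99415345,  1.12955863],
       [ 0.        ,  0.        ,  0.        ,  1.        ]])}
```

View pics/side0.png

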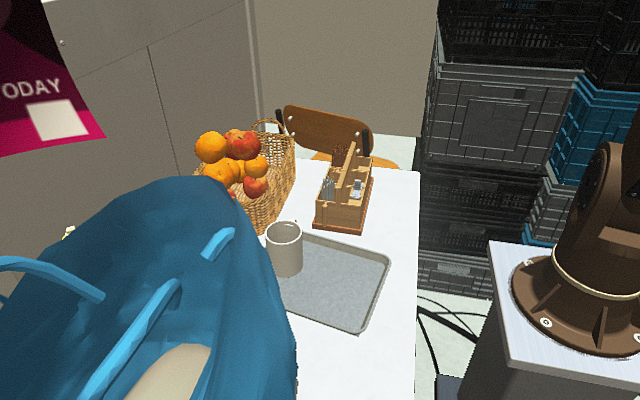

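View pics/top0.png

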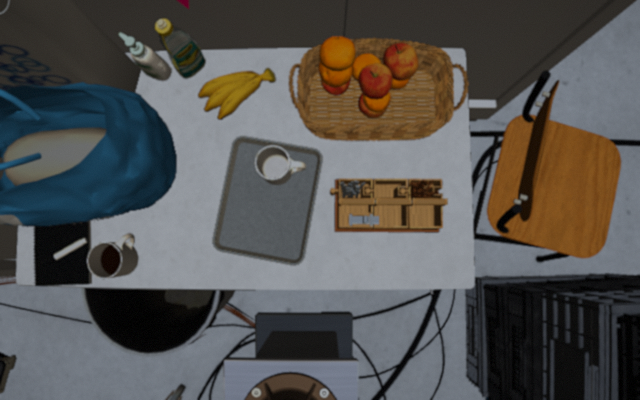

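The side view shows the caddy near (345,195) and the tray near (335,285). In the top view the caddy is at about (389,205), with the middle bin near its centre and the lock near (363,219). The tray is near (268,200) and the mug near (272,163). Next I'll zoom in and write helpers.

```bash
cat > h.py <<'E'
import numpy as np, cv2
from cell import telemetry, vision
from scipy.spatial.transform import Rotation as R
def cam(n):
    c=vision.camera_info(n); f=200/np.tan(np.radians(c["fov_y"]/2))
    return dict(K=np.array([[f,0,c["cx"]],[0,f,c["cy"]],[0,0,1]]),D=np.array(c["dist_coeffs"]),E=np.array(c["extrinsics"]))
def ray(c,p):
    u=cv2.undistortPoints(np.array([[p]],float),c["K"],c["D"])[0,0]
    d=c["E"][:3,:3]@[u[0],u[1],1]; return c["E"][:3,3],d/np.linalg.norm(d)
def plane(c,p,z):
    o,d=ray(c,p); return o+d*(z-o[2])/d[2]
def tri(obs):
    A=np.zeros((3,3));b=np.zeros(3);L=[ray(c,p) for c,p in obs]
    for o,d in L: P=np.eye(3)-np.outer(d,d);A+=P;b+=P@o
    x=np.linalg.solve(A,b); return x,[np.linalg.norm(np.cross(x-o,d)) for o,d in L]
def proj(c,X):
    T=np.linalg.inv(c["E"]); return cv2.projectPoints(np.array([X],float),cv2.Rodrigues(T[:3,:3])[0],T[:3,3],c["K"],c["D"])[0][0,0]
def totool(target,rotz=None):
    s=telemetry.observe(); Rm=R.from_rotvec(s["ee_rot"]).as_matrix()
    return Rm.T@(np.array(target)-s["position"])*100
E
python3 - <<'E'
from h import *
a=cv2.imread("pics/top0.png")[165:245,320:455];b=cv2.imread("pics/side0.png")[130:240,300:390]
a=cv2.resize(a,None,fx=5,fy=5,interpolation=cv2.INTER_CUBIC)  #675x400
cv2.imwrite("pics/topz.png",a)
t=cam("top")
for n,p,z in[("mid bar",(389,197),.12),("lock",(363,218),.1),("tray TL",(236,136),.022),("tray TR",(322,150),.022),("tray BR",(297,264),.022),("tray BL",(213,249),.022),("mug",(272,160),.1),("caddy FL",(335,232),.018),("caddy FR",(441,234),.018)]:print(n,plane(t,p,z).round(3))
print(cam("wrist")["E"].round(3))
s=telemetry.observe();print(R.from_rotvec(s["ee_rot"]).as_matrix().round(3))
E
```

```text
mid bar [ 0.522 -0.22   0.12 ]
lock [ 0.478 -0.166  0.1  ]
tray TL [0.68  0.131 0.022]
tray TR [ 0.645 -0.076  0.022]
tray BR [ 0.376 -0.017  0.022]
tray BL [0.41  0.181 0.022]
mug [0.607 0.034 0.1  ]
caddy FL [ 0.45  -0.106  0.018]
caddy FR [ 0.444 -0.355  0.018]
[[ 0.327  0.915  0.239  0.138]
 [ 0.945 -0.316 -0.084  0.612]
 [-0.002  0.253 -0.967  0.383]
 [ 0.     0.     0.     1.   ]]
[[-0.946  0.325 -0.   ]
 [ 0.325  0.946 -0.001]
 [-0.    -0.001 -1.   ]]
```

View pics/topz.png

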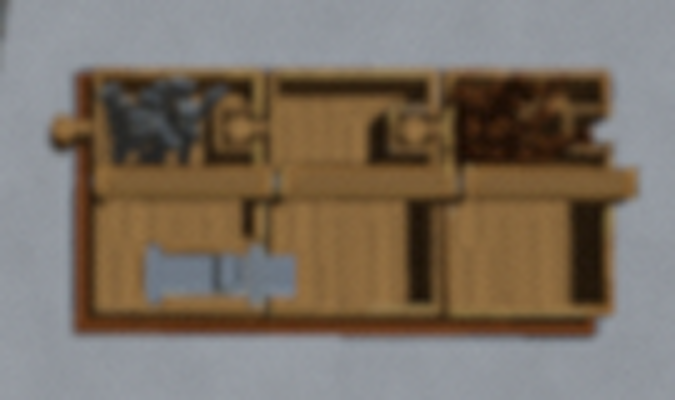

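```bash
python3 -m creep '2 -54.5 -67 -8 0 0 71;2 -54.5 -67 -8 0 0 71;2 -54.5 -67 -8 0 0 71;2 -54.5 -67 -8 0 0 71;2 -54.5 -67 -8 0 0 71'
cat > goto.py <<'E'
import sys; from h import *
# x y z yaw(deg): prints row for tool y along yaw direction, tool z down
x,y,z,a=map(float,sys.argv[1:5]); a=np.radians(a)
Y=np.array([np.cos(a),np.sin(a),0]);Z=np.array([0,0,-1.]);T=np.stack([np.cross(Y,Z),Y,Z],1)
s=telemetry.observe();M=R.from_rotvec(s["ee_rot"]).as_matrix()
print("row",(M.T@(np.array([x,y,z])-s["position"])*100).round(2),R.from_matrix(M.T@T).as_rotvec(degrees=True).round(2),"t",round(s["clock"],2),"pos",s["position"].round(4),"F",s["force"].round(1),"w",round(s["width"],2),"gf",round(s["gripper_force"],1),"q",s["joints"].round(2))
E
python3 goto.py .5 -.22 .33 0
```

```text
clock: 0.72
position: [0.3107, 0.2969, 0.2776]
ee_rot: [-1.869, -2.525, -0.0]
force: [1.6, 0.0, 0.4]
width: 0.505
gripper_force: 0.0
row [-54.97   3.02  -5.25] [-1.000e-02 -1.000e-02  1.697e+01] t 0.72 pos [0.3107 0.2969 0.2776] F [1.6 0.  0.4] w 0.5 gf 0.0 q [-1.15  0.08  0.29  1.99 -0.02  1.08 -0.56]
```

```bash
python3 -m creep '2 -55 3 -5 0 0 17;2 -55 3 -5 0 0 17;2 -55 3 -5 0 0 17;2 -55 3 -5 0 0 17;2 -55 3 -5 0 0 17'; python3 goto.py .5 -.22 .33 0
```

```text
clock: 1.35
position: [0.4192, 0.0055, 0.3061]
ee_rot: [-2.215, -2.228, -0.001]
force: [1.9, 1.4, -0.2]
width: 0.218
gripper_force: 0.0
row [-22.59   7.95  -2.4 ] [ 0.03 -0.04  0.35] t 1.35 pos [0.4192 0.0055 0.3061] F [ 1.9  1.4 -0.2] w 0.22 gf 0.0 q [-0.78  0.01  0.67  1.99 -0.01  1.15 -0.11]
```

```bash
python3 -m creep '0 -22 8 -2.5 0 0 0.5;0 -22 8 -2.5 0 0 0.5;0 -22 8 -2.5 0 0 0.5;0 -22 8 -2.5 0 0 0.5;0 -22 8 -2.5 0 0 0.5'; python3 - <<'E'
from h import *
import pickle
c=cam("wrist"); im=vision.get_image("wrist")[:,:,::-1]; cv2.imwrite("pics/w1.png",im); pickle.dump(c,open("w1.pkl","wb"))
print(c["K"][0,0],c["E"].round(3)); s=telemetry.observe(); print(s["position"],s["dq"].max())
E
```

```text
clock: 1.98
position: [0.5, -0.2163, 0.3307]
ee_rot: [2.23, 2.21, -0.004]
force: [-0.2, 0.3, 0.7]
width: 0.004
gripper_force: 0.0
335.8397530333717 [[ 1.    -0.01  -0.004  0.5  ]
 [-0.011 -0.966 -0.257 -0.149]
 [-0.002  0.257 -0.966  0.466]
 [ 0.     0.     0.     1.   ]]
[ 0.49988168 -0.21382762  0.33030173] 0.030137320198670364
```

View pics/w1.png

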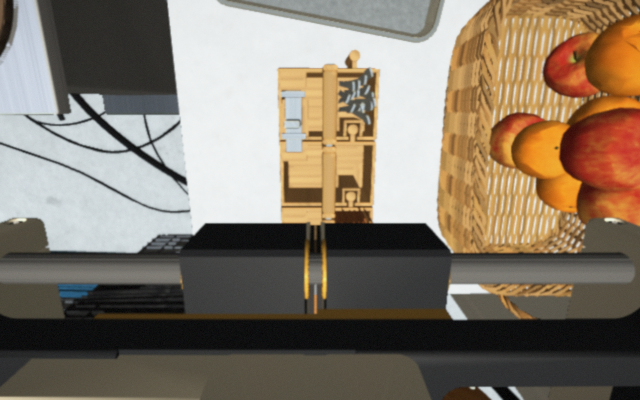

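The wrist view shows the caddy's row running down the picture. The lock's tab is near (293,125), the middle bar runs from about (329,148) to (329,215), and the middle bead is near (351,127). I'll take a second place lower and further right for the baseline.

```bash
python3 -m creep '0 -7 3 6 0 0 0;0 -7 3 6 0 0 0;0 -7 3 6 0 0 0;0 -7 3 6 0 0 0' ; python3 - <<'E'
from h import *
import pickle
c=cam("wrist"); im=vision.get_image("wrist")[:,:,::-1]; cv2.imwrite("pics/w2.png",im); pickle.dump(c,open("w2.pkl","wb"))
a=cv2.imread("pics/w1.png")[40:230,260:395]; b=im[0:230,180:400]
print(im.shape)
a=cv2.resize(a,None,fx=2.6,fy=2.6,interpolation=cv2.INTER_CUBIC);b=cv2.resize(b,None,fx=2,fy=2,interpolation=cv2.INTER_CUBIC)
o=np.zeros((max(len(a),len(b)),a.shape[1]+b.shape[1],3),np.uint8);o[:len(a),:a.shape[1]]=a;o[:len(b),a.shape[1]:]=b
cv2.imwrite("pics/pair.png",o);print(o.shape,a.shape)
E
```

```text
clock: 2.52
position: [0.5302, -0.2806, 0.2711]
ee_rot: [-2.223, -2.219, -0.001]
force: [-0.0, -0.7, 0.6]
width: 0.005
gripper_force: 0.0
(400, 640, 3)
(494, 791, 3) (494, 351, 3)
```

View pics/pair.png

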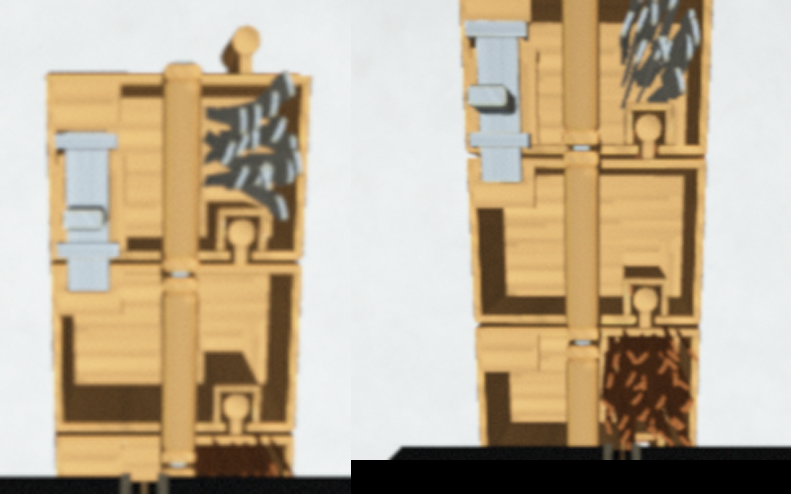

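In the left panel (view 1) the bar gaps are at (181,273) and (178,465), the bead at (242,232) and the tab top at (84,216). In the right panel (view 2) the gaps are at (581,148) and (581,343), the bead at (649,127) and the tab top at (488,96).

```bash
python3 - <<'E'
from h import *
import pickle
c1,c2=[pickle.load(open(f"w{i}.pkl","rb")) for i in(1,2)]; t=cam("top")
A=lambda x,y:(260+(x+.5)/2.6-.5,40+(y+.5)/2.6-.5); B=lambda x,y:(180+(x-350.5)/2-.5,(y+.5)/2-.5)
P={}
for n,a,b in[("gapL",(181,273),(581,148)),("gapR",(178,465),(581,343)),("bead",(242,232),(649,127)),("beadR",(236,407),(645,299)),("tab",(85,215),(489,95)),("lockend",(88,290),(501,181)),("fr corner L mid",(54,262),(470,153)),("br corner mid",(297,262),(705,160))]:
    x,e=tri([(c1,A(*a)),(c2,B(*b))]);P[n]=x;print(n,x.round(4),np.round(e,4))
E
python3 goto.py .5 -.2 .3 0
```

```text
gapL [ 0.5136 -0.1907  0.1256] [0.0001 0.0001]
gapR [ 0.5122 -0.2689  0.1277] [0.0001 0.0001]
bead [ 0.5419 -0.1784  0.083 ] [0.0001 0.0001]
beadR [ 0.5403 -0.2561  0.0861] [0.0002 0.0002]
tab [ 0.4758 -0.1689  0.1127] [0.0003 0.0003]
lockend [ 0.475  -0.2019  0.0902] [0. 0.]
fr corner L mid [ 0.4608 -0.1898  0.0876] [0.0004 0.0004]
br corner mid [ 0.5681 -0.1923  0.0747] [0.0007 0.0007]
row [ 8.06 -3.05 -2.85] [ 0.05 -0.05 -0.07] t 2.58 pos [ 0.5304 -0.2806  0.2715] F [-0.  -0.3  0.2] w 0.0 gf 0.0 q [-0.16  0.46  0.84  1.65 -0.36  1.19  0.75]
```

```bash
python3 -m creep '0 8 -5.4 5 0 0 1;0 8 -5.4 6 0 0 1;0 8 -5.4 9 0 0 1;0 8 -5.4 12 0 0 1;0 8 -5.4 14.3 0 0 1'; python3 goto.py .476 -.200 .128 -1.1
```

```text
clock: 3.2
position: [0.4767, -0.2002, 0.1278]
ee_rot: [2.241, 2.201, 0.003]
force: [0.4, 0.2, 0.7]
width: 0.005
gripper_force: 0.0
row [ 0.02 -0.07 -0.02] [ 0.08 -0.06  0.07] t 3.2 pos [ 0.4767 -0.2002  0.1278] F [0.4 0.2 0.7] w 0.01 gf 0.0 q [-0.25  0.48  0.76  2.02 -0.46  0.81  0.75]
```

```bash
python3 -m creep '0 1 0 0 0 0 0;0 1.5 0 0 0 0 0;0 2 0 0 0 0 0;0 2.5 0 0 0 0 0;0 3 0 0 0 0 0'; python3 - <<'E'
from h import *
c=cam("wrist"); im=vision.get_image("wrist")[:,:,::-1]
cv2.imwrite("pics/w3.png",cv2.resize(im[60:330,180:440],None,fx=2,fy=2))
E
python3 goto.py .476 -.200 .128 -1.1
```

```text
clock: 3.82
position: [0.4773, -0.1719, 0.1283]
ee_rot: [2.243, 2.198, 0.001]
force: [0.6, -1.4, 1.5]
width: 0.002
gripper_force: 0.6
row [-2.88 -0.07  0.  ] [ 0.03 -0.02 -0.04] t 3.88 pos [ 0.4773 -0.1712  0.128 ] F [ 0.5 -0.4  0.3] w 0.01 gf 0.5 q [-0.32  0.47  0.77  2.04 -0.45  0.8   0.7 ]
```

View pics/w3.png

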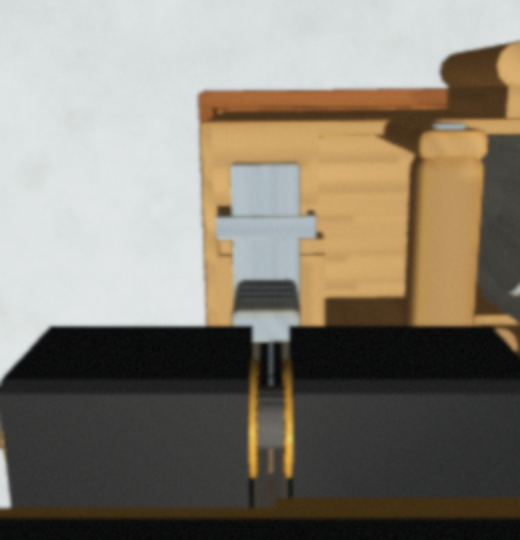

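The picture shows the fingers against the tab (crop ~(268,300)), with the plate sliding back past the left strap (to ~(265,165)). I'll keep pushing to the stop.

```bash
python3 -m creep '0 0.4 0 0 0 0 0;0 0.7 0 0 0 0 0;0 0.7 0 0 0 0 0'; python3 goto.py .476 -.200 .128 -1.1; python3 -m creep '0 0.3 0 0 0 0 0;0 0.3 0 0 0 0 0';python3 goto.py .476 -.200 .128 -1.1
```

```text
clock: 4.25
position: [0.4769, -0.1647, 0.1277]
ee_rot: [-2.243, -2.198, 0.0]
force: [0.3, 0.0, -0.4]
width: 0.005
gripper_force: 0.0
row [-3.54 -0.02 -0.03] [-0.03 -0.02 -0.06] t 4.25 pos [ 0.4769 -0.1647  0.1277] F [ 0.3  0.  -0.4] w 0.01 gf 0.0 q [-0.33  0.47  0.77  2.05 -0.45  0.8   0.68]
clock: 4.5
position: [0.477, -0.1623, 0.1278]
ee_rot: [2.244, 2.198, -0.001]
force: [0.1, -2.7, -0.9]
width: 0.002
gripper_force: 1.3
row [-3.77 -0.02 -0.02] [-0.01  0.02 -0.09] t 4.5 pos [ 0.477  -0.1623  0.1278] F [ 0.1 -2.7 -0.9] w 0.0 gf 1.3 q [-0.34  0.47  0.77  2.05 -0.45  0.8   0.68]
```

```bash
python3 -m creep '0 0.15 0 0 0 0 0;0 0.15 0 0 0 0 0'; python3 -m creep '0 0.15 0 0 0 0 0;0 0.15 0 0 0 0 0'
```

```text
clock: 4.75
position: [0.4772, -0.1608, 0.1279]
ee_rot: [2.244, 2.198, -0.0]
force: [-1.5, -3.1, 3.4]
width: 0.004
gripper_force: 1.8
clock: 5.0
position: [0.4773, -0.159, 0.1279]
ee_rot: [2.244, 2.199, 0.0]
force: [-0.6, -3.6, 2.1]
width: 0.003
gripper_force: 1.9
```

```bash
python3 -m creep '0 -2 0 0 0 0 0;0 -5 0 -6 0 0 0;9.1 -10 3 -11 0 0 0;9.1 -12 5.3 -14.3 0 0 -1;9.1 -12 5.3 -14.3 0 0 -1';python3 -m creep '9.1 0 0 0 0 0 0;9.1 0 0 0 0 0 0'; python3 - <<'E'
from h import *
import pickle
c=cam("wrist"); im=vision.get_image("wrist")[:,:,::-1]; cv2.imwrite("pics/w4.png",im);pickle.dump(c,open("w4.pkl","wb"))
cv2.imwrite("pics/w4z.png",cv2.resize(im[0:230,180:400],None,fx=2.5,fy=2.5))
E
python3 goto.py .513 -.23 .25 -1.1
```

```text
clock: 5.62
position: [0.5303, -0.2827, 0.2738]
ee_rot: [2.221, 2.213, 0.003]
force: [-0.6, 0.6, -0.5]
width: 0.281
gripper_force: 0.0
clock: 5.88
position: [0.5269, -0.2783, 0.2693]
ee_rot: [-2.221, -2.217, 0.0]
force: [0.3, 0.6, -1.1]
width: 0.505
gripper_force: 0.0
row [ 4.85 -1.41  1.96] [-0.12 -0.11  0.98] t 5.92 pos [ 0.527  -0.2786  0.2695] F [ 0.   0.5 -0.2] w 0.54 gf 0.0 q [-0.17  0.46  0.84  1.66 -0.36  1.19  0.75]
```

View pics/w4z.png

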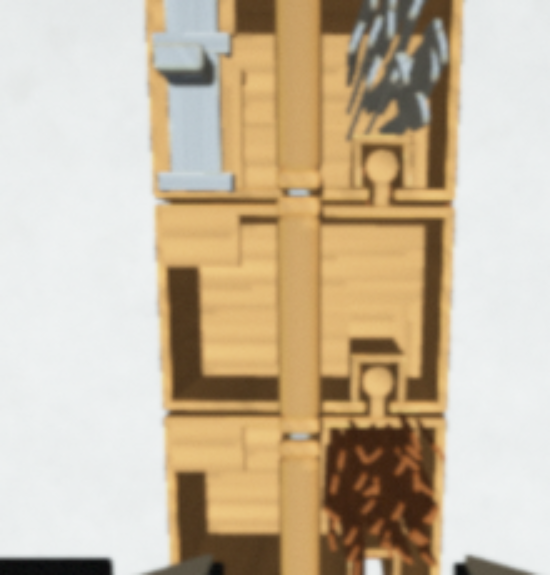

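The lock is back: its end sits at the right strap (~(197,180)) and no longer covers the middle bin's ledge. The bar gaps are at (299,191) and (298,436).

```bash
python3 - <<'E'
from h import *
import pickle
c=pickle.load(open("w4.pkl","rb")); f=lambda x,y:(180+(x+.5)/2.5-.5,(y+.5)/2.5-.5)
for n,p,z in[("gapL",(299,191),.128),("gapR",(298,436),.128),("tab",(179,52),.118),("barL",(279,310),.129),("barR",(321,310),.129)]:print(n,plane(c,f(*p),z).round(4))
E
python3 goto.py .513 -.23 .20 -1.1
```

```text
gapL [ 0.5137 -0.1904  0.128 ]
gapR [ 0.5121 -0.2686  0.128 ]
tab [ 0.4763 -0.1482  0.118 ]
barL [ 0.5067 -0.2269  0.129 ]
barR [ 0.5203 -0.227   0.129 ]
row [ 4.84 -1.4   6.96] [-0.12 -0.11  0.98] t 5.92 pos [ 0.527  -0.2786  0.2695] F [ 0.   0.5 -0.2] w 0.54 gf 0.0 q [-0.17  0.46  0.84  1.66 -0.36  1.19  0.75]
```

```bash
python3 -m creep '5 4.9 -1.4 4 0 0 1;5 4.9 -1.4 7 0 0 1;5 4.9 -1.4 10 0 0 1;5 4.9 -1.4 13 0 0 1;5 4.9 -1.4 14.3 0 0 1'; python3 goto.py .5135 -.2295 .126 -1.1
```

```text
clock: 6.55
position: [0.5126, -0.2298, 0.1259]
ee_rot: [-2.241, -2.197, 0.002]
force: [0.3, -0.0, 0.4]
width: 0.54
gripper_force: 0.0
row [ 0.03  0.08 -0.01] [-0.17 -0.08 -0.04] t 6.55 pos [ 0.5126 -0.2298  0.1259] F [ 0.3 -0.   0.4] w 0.54 gf 0.0 q [-0.19  0.56  0.75  1.91 -0.49  0.87  0.79]
```

```bash
python3 -m creep '1 0 0.08 0 0 0 0;1 0 0.08 0 0 0 0;1 0 0.08 0 0 0 0;1 0 0.08 0 0 0 0;1 0 0.08 0 0 0 0' 30;  python3 -m creep '1 0 0 0 0 0 0;1 0 0 0 0 0 0'; python3 goto.py .5135 -.2295 .126 -1.1
```

```text
clock: 7.18
position: [0.5145, -0.2312, 0.1281]
ee_rot: [-2.244, -2.198, -0.0]
force: [-1.7, 0.9, 3.5]
width: 0.152
gripper_force: 30.0
clock: 7.42
position: [0.5145, -0.2312, 0.1281]
ee_rot: [-2.244, -2.198, -0.0]
force: [-3.3, -0.1, 6.3]
width: 0.148
gripper_force: 30.0
row [ 0.17 -0.1   0.21] [-0.   -0.01 -0.09] t 7.42 pos [ 0.5145 -0.2312  0.1281] F [-3.3 -0.1  6.3] w 0.15 gf 30.0 q [-0.19  0.56  0.75  1.9  -0.49  0.87  0.79]
```

```bash
python3 -m creep '1 0 0 -0.5 0 0 0;1 0 0 -1 0 0 0;1 0 0 -1.5 0 0 0;1 0 0 -2 0 0 0;1 0 0 -2 0 0 0'; python3 goto.py .5145 -.2312 .224 -1.1
```

```text
clock: 8.05
position: [0.515, -0.2312, 0.1483]
ee_rot: [2.243, 2.198, 0.001]
force: [-1.0, -0.2, -2.9]
width: 0.151
gripper_force: 30.0
row [-0.   -0.04 -7.57] [ 0.05  0.01 -0.07] t 8.05 pos [ 0.515  -0.2312  0.1483] F [-1.  -0.2 -2.9] w 0.15 gf 30.0 q [-0.21  0.53  0.77  1.89 -0.46  0.91  0.77]
```

```bash
python3 -m creep '1 0 0 -1 0 0 0;1 0 0 -2 0 0 0;1 0 0 -3 0 0 0;1 0 0 -4 0 0 0;1 0 0 -4 0 0 0'; python3 - <<'E'
from h import *
a=vision.get_image("side")[:,:,::-1][120:240,290:400];b=vision.get_image("wrist")[:,:,::-1][0:330,150:450]
a=cv2.resize(a,None,fx=3,fy=3,interpolation=cv2.INTER_CUBIC); o=np.zeros((360,a.shape[1]+b.shape[1],3),np.uint8);o[:360,:a.shape[1]]=a;o[:330,a.shape[1]:]=b
cv2.imwrite("pics/lift.png",o)
E
python3 goto.py .5145 -.2312 .224 -1.1
```

```text
clock: 8.68
position: [0.5152, -0.2313, 0.1888]
ee_rot: [2.243, 2.198, 0.001]
force: [0.8, 0.2, -3.6]
width: 0.146
gripper_force: 30.0
row [-0.03 -0.02 -3.62] [ 0.01 -0.01 -0.06] t 8.78 pos [ 0.5147 -0.2309  0.1878] F [ 0.9  0.9 -3. ] w 0.15 gf 30.0 q [-0.24  0.48  0.81  1.85 -0.41  0.99  0.73]
```

View pics/lift.png

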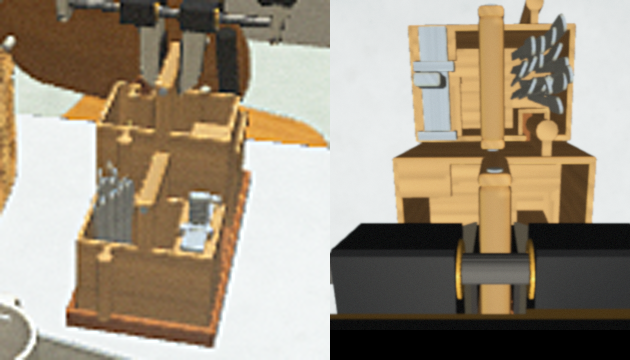

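The middle bin rises alone and upright (side crop ~(170,130)), and the left bin with its spoons is still seated. I'll keep lifting.

```bash
python3 -m creep '1 0 0 -1 0 0 0;1 0 0 -2 0 0 0;1 0 0 -3 0 0 0;1 0 0 -4 0 0 0;1 0 0 -5 0 0 0'; python3 -m creep '1 0 0 -2 0 0 0;1 0 0 -4 0 0 0;1 0 0 -6 0 0 0;1 0 0 -7.5 0 0 0;1 0 0 -7.5 0 0 0'; python3 - <<'E'
from h import *
import pickle
# tray from top camera: grey rim contour & fitted rectangle; mug
t=cam("top"); im=vision.get_image("top")[:,:,::-1]; cv2.imwrite("pics/top2.png",im)
g=im[120:280,200:335].astype(int); hsv=cv2.cvtColor(im,cv2.COLOR_BGR2HSV)
m=((hsv[...,2]<130)&(hsv[...,1]<60)).astype(np.uint8); m[:, :200]=0;m[:,332:]=0;m[:125]=0;m[275:]=0
m=cv2.morphologyEx(m,cv2.MORPH_OPEN,np.ones((3,3)))
cs,_=cv2.findContours(m,cv2.RETR_EXTERNAL,cv2.CHAIN_APPROX_NONE);k=max(cs,key=cv2.contourArea)
W=np.array([plane(t,p[0],.02)[:2] for p in k],np.float32)
r=cv2.minAreaRect(W);print(cv2.contourArea(k),r, cv2.boundingRect(k))
E
python3 goto.py .47 .065 .312 -10
```

```text
clock: 9.4
position: [0.5147, -0.2311, 0.2386]
ee_rot: [2.244, 2.199, 0.0]
force: [0.6, -0.2, -2.9]
width: 0.146
gripper_force: 30.0
clock: 10.02
position: [0.5151, -0.2314, 0.3138]
ee_rot: [2.243, 2.198, 0.002]
force: [-0.6, 0.3, -3.0]
width: 0.149
gripper_force: 30.0
10458.5 ((0.5281485319137573, 0.054164230823516846), (0.2185313105583191, 0.27917003631591797), 79.43305206298828) (213, 137, 109, 128)
row [29.51 -5.07  0.09] [ 0.03 -0.01  8.83] t 10.07 pos [ 0.5147 -0.2311  0.3129] F [-0.1 -0.1 -3. ] w 0.15 gf 30.0 q [-0.31  0.36  0.89  1.68 -0.29  1.24  0.62]
```

```bash
python3 - <<'E'
from h import *
print(tri([(cam("side"),(389,261)),(cam("top"),(298,263))]), tri([(cam("side"),(359,333)),(cam("top"),(214,249))]))
E
python3 -m creep '1 3 -0.5 0 0 0 1;1 8 -1.4 0 0 0 3;1 13 -2.3 0 0 0 5;1 18 -3.2 0 0 0 7;1 23 -4.1 0 0 0 9';python3 -m creep '1 3 -0.5 0 0 0 0;1 5.5 -1 0 0 0 0;1 5.5 -1 0 0 0 0'; python3 goto.py .4676 .057 .15 -10.5
```

```text
(array([ 0.37943111, -0.0189716 ,  0.01437761]), [np.float64(0.0014028872795091428), np.float64(0.0014028872795091268)]) (array([0.41546395, 0.17975176, 0.01749449]), [np.float64(0.00513759374077432), np.float64(0.005137593740774457)])
clock: 10.7
position: [0.4774, 0.0014, 0.312]
ee_rot: [-2.41, -2.014, 0.001]
force: [1.4, -0.1, -2.9]
width: 0.153
gripper_force: 30.0
clock: 11.08
position: [0.4776, 0.058, 0.3119]
ee_rot: [-2.405, -2.02, 0.002]
force: [0.6, -0.2, -3.0]
width: 0.143
gripper_force: 30.0
row [-0.26 -0.95 16.19] [-0.09  0.02  0.56] t 11.07 pos [0.4776 0.058  0.3119] F [ 0.6 -0.2 -3. ] w 0.14 gf 30.0 q [-0.97  0.17  0.87  1.86 -0.14  1.18 -0.22]
```

```bash
python3 -m creep '1 -0.3 -1 3 0 0 0.5;1 -0.3 -1 6 0 0 0.5;1 -0.3 -1 9 0 0 0.5;1 -0.3 -1 12 0 0 0.5;1 -0.3 -1 14.5 0 0 0.5';python3 -m creep '1 0 0 0.5 0 0 0;1 0 0 1 0 0 0;1 0 0 1 0 0 0'; python3 - <<'E'
from h import *
a=vision.get_image("side")[:,:,::-1][150:350,240:440];b=vision.get_image("wrist")[:,:,::-1][0:330,150:450]
a=cv2.resize(a,None,fx=2,fy=2,interpolation=cv2.INTER_CUBIC); o=np.zeros((400,a.shape[1]+b.shape[1],3),np.uint8);o[:400,:a.shape[1]]=a;o[:330,a.shape[1]:]=b
cv2.imwrite("pics/place.png",o)
E
python3 goto.py .4676 .057 .126 -10.5
```

```text
clock: 11.7
position: [0.4673, 0.0533, 0.1663]
ee_rot: [-2.42, -2.004, 0.002]
force: [0.8, -0.3, -2.2]
width: 0.151
gripper_force: 30.0
clock: 12.08
position: [0.4682, 0.0543, 0.1582]
ee_rot: [2.418, 2.005, 0.001]
force: [-0.2, 0.3, -2.5]
width: 0.151
gripper_force: 30.0
row [ 0.23 -0.13  3.25] [ 0.06 -0.04 -0.17] t 12.18 pos [0.4684 0.0545 0.1585] F [-0.5  0.5 -2.9] w 0.15 gf 30.0 q [-0.83  0.36  0.79  2.09 -0.35  0.82 -0.03]
```

View pics/place.png

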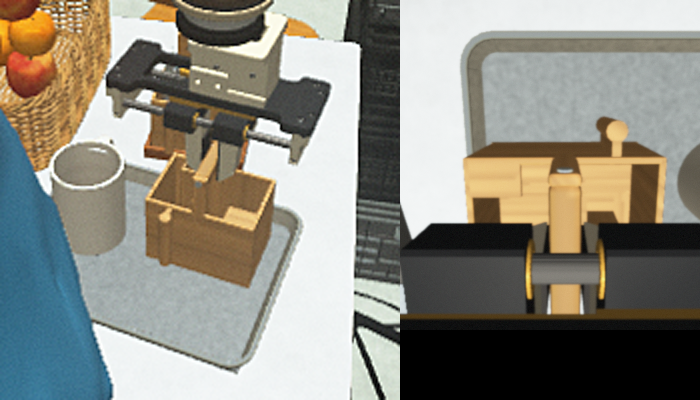

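The bin hovers squarely over the near half of the tray (side crop ~(210,220)), well clear of the mug at ~(88,200). I'll lower it slowly.

```bash
python3 -m creep '1 0 0 1 0 0 0;1 0 0 2 0 0 0;1 0 0 2.6 0 0 0;1 0 0 2.8 0 0 0;1 0 0 2.8 0 0 0'; python3 -m creep '1 0 0 0.2 0 0 0;1 0 0 0.3 0 0 0;1 0 0 0.3 0 0 0'
```

```text
clock: 12.8
position: [0.4679, 0.0543, 0.1297]
ee_rot: [2.419, 2.005, -0.0]
force: [0.3, 0.7, -2.6]
width: 0.152
gripper_force: 30.0
clock: 13.18
position: [0.4679, 0.0545, 0.1268]
ee_rot: [-2.418, -2.005, -0.0]
force: [0.3, 0.3, -3.0]
width: 0.149
gripper_force: 30.0
```

```bash
python3 -m creep '1 0 0 0.1 0 0 0;1 0 0 0.1 0 0 0;1 0 0 0.1 0 0 0'; python3 -m creep '1 0 0 0.1 0 0 0;1 0 0 0.1 0 0 0;1 0 0 0.1 0 0 0'
```

```text
clock: 13.55
position: [0.4678, 0.0542, 0.126]
ee_rot: [-2.418, -2.005, 0.0]
force: [-3.4, -1.1, 5.4]
width: 0.149
gripper_force: 30.0
clock: 13.92
position: [0.4676, 0.0541, 0.1258]
ee_rot: [-2.418, -2.004, -0.0]
force: [-9.0, -1.1, 23.8]
width: 0.144
gripper_force: 30.0
```

Contact came at the expected height. I'll back off 1 mm and release.

```bash
python3 -m creep '1 0 0 -0.1 0 0 0;1 0 0 -0.1 0 0 0'; python3 -m creep '2.5 0 0 0 0 0 0;4 0 0 0 0 0 0;4 0 0 0 0 0 0;4 0 0 0 0 0 0;4 0 0 0 0 0 0' 10; python3 goto.py .4676 .057 .25 -10.5
```

```text
clock: 14.18
position: [0.4682, 0.0544, 0.126]
ee_rot: [2.418, 2.005, 0.001]
force: [-1.8, -0.9, 2.8]
width: 0.146
gripper_force: 30.0
clock: 14.8
position: [0.4679, 0.0544, 0.1258]
ee_rot: [2.418, 2.005, 0.0]
force: [0.8, 0.4, 0.1]
width: 0.437
gripper_force: 0.0
row [  0.25  -0.08 -12.42] [ 0.   -0.   -0.17] t 14.8 pos [0.4679 0.0544 0.1258] F [0.8 0.4 0.1] w 0.44 gf 0.0 q [-0.79  0.41  0.74  2.13 -0.41  0.75  0.03]
```

```bash
python3 -m creep '4 0 0 -2 0 0 0;4 0 0 -6 0 0 0;4 0 0 -11 0 0 0;4 0 0 -15 0 0 0;4 0 0 -15 0 0 0';python3 -m creep '4 -3 0 0 0 0 0;4 -3 0 0 0 0 0'; python3 - <<'E'
from h import *
a=vision.get_image("side")[:,:,::-1][120:350,240:440];b=vision.get_image("wrist")[:,:,::-1][0:400,140:500]
a=cv2.resize(a,None,fx=2,fy=2,interpolation=cv2.INTER_CUBIC); o=np.zeros((460,a.shape[1]+b.shape[1],3),np.uint8);o[:460,:a.shape[1]]=a;o[:400,a.shape[1]:]=b
cv2.imwrite("pics/end.png",o)
E
```

```text
clock: 15.42
position: [0.4695, 0.0546, 0.2783]
ee_rot: [2.417, 2.005, 0.008]
force: [0.3, 0.5, 0.5]
width: 0.437
gripper_force: 0.0
clock: 15.68
position: [0.4615, 0.0231, 0.2752]
ee_rot: [-2.421, -2.001, 0.001]
force: [-0.1, 0.7, -0.4]
width: 0.434
gripper_force: 0.0
```

View pics/end.png

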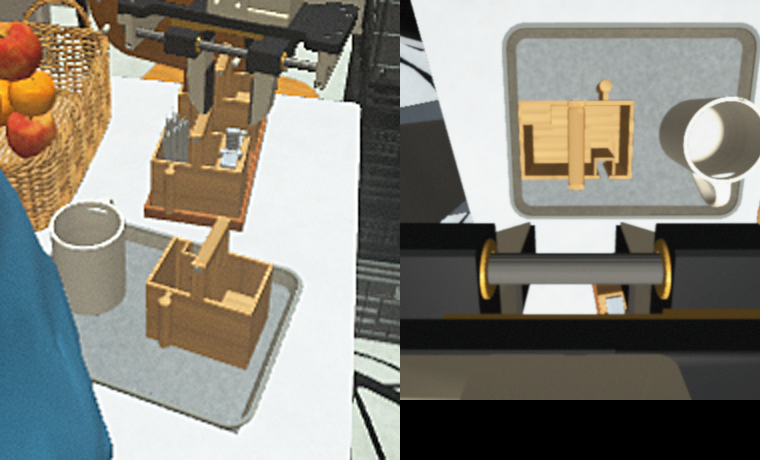

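The bin stands flat on the tray (wrist crop ~(577,145)) and inside the rim. The mug is undisturbed, the neighbours are in the caddy, and the gripper is clear.

```bash
python3 -c "
from cell import job
print(job.sign_off())"
```

```text
the job is handed in; nothing more can be done
None
```

The lock is pushed back to its stop, and the middle bin stands upright and released on the near half of the tray; the last picture shows both neighbours in the caddy and the mug standing, and the job was handed in at about 16 s (no verdict came back).

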